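Unhook the parts basket and run the dryer

TASK

Take the small steel parts basket with the turquoise handle off its brass double hook, lifting it clear of the upturned tips before drawing it away, and set it gently, level, right down in the round well of the mint-green dryer; let go of it, and then swing the dryer's red lever fully over. Keep the basket upright so that nothing spills, do not wrench it against the hook, and leave the black-handled basket hanging and everything else on the bench where it is.

Things in the scene. Friction and masses are not known exactly. Their poses are not given: they have to be found in the camera images.
- basket_handle (a point): Centre of the turquoise handle bar of the basket to be moved: a level round bar 12 mm thick, 94 mm long along the basket's y axis, 130 mm above the basket's underside. Grasp it at its middle, from above, fingers closing along the basket's x; the prongs lie under it 36 mm to either side of the middle.
- basket: The basket to be moved: perforated steel cup, 84 mm across at the bottom, 100 mm at the rim, 45 mm tall, 0.15 to 0.31 kg, with a rigid upright bail (two 6 mm wires at y = +-53 mm up to the handle bar; 79 mm clear between rim height and bar). Origin at the centre of its underside, z up. It starts hanging at rest, its underside 26 mm above the table.
- stand: White and brass double-hook stand carrying the turquoise-handled basket, fixed; base 150 x 150 x 10 mm. Origin on the table below the middle of the hanging bar; -x is the way the hooks open (towards the robot) and the basket is drawn off. Two equal prongs of 6 mm wire at y = +-36 mm, on uprights at x = +68 mm (top at z = 185 mm); tips at x = -21 mm, tops at z = 188 mm.
- stand_cradle (a point): Where the centre of the bar lies when hung: 156 mm above the stand's origin, same axes. The prongs' flat bottom is x = +-12 mm. To come off, the bar must rise more than 38 mm from here to pass over the tips, but no more than 65 mm while the prongs are inside the bail; the cup hangs below the prongs, so draw it 90 mm or more along -x before raising it further.
- other_stand: An equal hook stand with the black-handled basket on it; same frame as stand. Fixed.
- other_basket: The equal basket with a black handle, hanging on the other stand; to be left hanging. Origin at the centre of its underside.
- dryer: Mint-green bench dryer, a box 180 mm (x) by 250 mm (y) by 80 mm tall, fixed to the bench. Origin at the centre of its underside; front faces -x. The well is at y = +50 mm, the lever at y = -80 mm on the top.
- dryer_well (a point): Centre of the floor of the round well in the dryer's top: 113 mm across, 40 mm deep, floor 40 mm above the table. Same axes as the dryer. The basket stands on this floor, in any yaw; its handle bar is then 170 mm above the table.
- lever (a joint): Angle of the red lever, rad: 0 = leaning 0.5 rad towards the dryer's -x (off), 1.0 = leaning 0.5 rad towards its +x (fully over, on). It starts between 0 and 0.15, turns stiffly (a few N at the tip), and stays where it is left.
- lever_tip (a point): Centre of the tip of the red lever, which is 50 mm long and pivots about an axis along the dryer's y axis on a block on the dryer's top; the tip sweeps about 48 mm towards the dryer's +x when swung over.
- pliers: Mint and black long-nose pliers lying flat, 175 mm long, 16 mm high; bystander. Origin at the pivot, on the table; x towards the jaws.
- cutters: Mint and black cutters like the pliers, lying flat, 175 mm long, 16 mm high; bystander. Origin at the pivot; x towards the jaws.
- spool: Gold thread spool standing upright, 56 mm across, 43 mm tall; bystander. Origin at the centre of its underside.
- glue_jar: Small jar with a white cap, 48 mm across, 70 mm tall; bystander. Origin at the centre of its underside.
- bead_bowl: White ceramic bowl, 80 mm across, 35 mm tall; bystander. Origin at the centre of its underside.
- bangle: Gold bangle lying flat, 74 mm across, 12 mm high; bystander. Origin at the centre of its underside.
There are look-alikes about, which are no part of the job. Leave any orange or purple look-alike of the basket alone.

How it is judged:
By the outcome, as a careful person would: the job done as asked, in the order asked, and still so for the second after the job is handed in, with the robot touching nothing.
It also fails if it takes over 64 s, if anything falls off the work surface, if the arm or the gripper's body presses on something with over 40 N, if the wrist force passes 120 N, or if a joint passes its speed limit or range.

ROBOT

A 6-joint arm with a two-finger parallel gripper is mounted at the origin on the work surface. World frame = base frame: x ahead of the robot, y to its left, z up, the work surface at z = 0. Lengths are in m, angles in rad, forces in N, time in s.
With the tool pointing down it reaches from about 0.3 to 0.875 m from the base axis. Payload 6.4 kg.
Tool frame: the origin (TCP) lies on the mounting face of the last link; the fingertips stand 173 mm ahead of it and the grasp point (between the pads) lies 155 mm ahead of it (ctrl.tip_reach is the distance from the TCP to the fingertips, in m); z points along the fingers, y is the line along which they close (so a half turn about z gives the same grasp; the last joint's range is limited). The gripper opens to 85 mm and grips with 20 to 120 N. Pads are 22 mm wide; open, the fingers measure 114 mm over their backs; the gripper's body (76 mm by 85 mm) begins 54 mm behind the grasp point. The pads swing forward as they close: fully open they stand 13 mm farther back than shut.
Start: joints at [0.991, 0.181, 1.607, -0, 1.354, -0.206], TCP at [0.21, 0.535, 0.405] pointing down, gripper open.
Joint ranges: [-2.99, 2.99], [-0.89, 2.07], [0.3, 2.58], [-1.14, 4.28], [0, 2.63], [-3.12, 3.12]. Speed limits (rad/s): [2.57, 2.57, 3.01, 3.14, 3.14, 3.14].

INTERFACE

Orientations are given as a unit quaternion [w, x, y, z].
In Python, from bench import ctrl gives the robot as it stands.
- The arm moves only by the shell command python3 -m pendant 'ROWS'. ROWS is JSON, a list that holds one entry, the list of rows, each a list of 7 numbers: the opening, from 0 (shut) to 1 (fully open), then the shift along the tool's x, y, z in mm, then the turn, a rotation vector about the tool's x, y, z in rad. A call has 1 to 5 rows; each row is the pose to reach, as a shift and turn from the pose commanded when the call began, along the tool's axes at that moment; what a row does not reach only later rows make up. A row lasts 1/12 s, in which the tool goes at most 41.7 mm and 7.16 degrees, less where a joint would pass 70% of its speed; a pose out of reach is approached as far as the arm can. A call with a gripper value outside its range is refused whole. The fingers move at their own pace and stop on an object; the grip force is fixed at half the most. Time passes only in rows, so rows that repeat a pose let the fingers close. It gives the time, the measured TCP pose, the force, the opening and the grip force at its end, in the units of the state.
- ctrl.get_obs(): the state, without advancing time (a new reading comes with each control period).
- ctrl.camera(name): name is "scene" or "top" or "wrist"; returns the picture (480x640x3 uint8, red, green, blue); there is no depth.
- ctrl.camera_params(name): a dict with "mtx" (3x3 intrinsics, pixels), "world_from_camera" (4x4, takes a point from camera to world coordinates); the wrist camera has in their place "tool_from_camera" (4x4, takes a point from camera to tool coordinates, whose origin is the TCP and whose axes are the flange's). Camera axes: x right, y down, z forward; pixel columns grow to the right and rows downward; lengths in m; the calibration is good to about 2 mm. A picture is of the moment at which its call begins: read the wrist's pose just before it. camera_params takes no time and is no camera call.
- ctrl.hand_in(): hands the job in; it is judged then, once.
Trained networks look in the newest picture that a camera, given by its name, has taken for a name from the list of things; names that differ only in an ending like _2 or _b are one class to them, and where a whole thing is asked for, a point or a joint stands for the part that bears it (a point fixed in the world has none). Each returns a list of dicts, best first, with "confidence" (0 to 1); they miss things now and then, are a little off and sometimes report something else, mostly with a low value. They report only what shows in the picture. A call takes as long as a camera call. They do not tell look-alikes from the thing itself.
- ctrl.boxes_of(camera, name): "point" ([column, row] as shares, 0 to 1, of the picture: columns of its width, rows of its height, amid what is visible of it).
The state is a dict: "time_s": time; "q": joint angles; "dq": joint speeds; "joint_efforts": joint torques, N m; "eef_pos": TCP position; "eef_rot": TCP orientation; "wrist_force": force on the tool from outside, world axes, zero at the start; "torque": the same for the moment, N m; "opening": opening from 0.0 (shut) to 1.0 (fully open); "grasp_force": force on a finger pad.
Only numpy, scipy, OpenCV 4.12 (cv2) and the standard library are available. Lean on these libraries where they do the work, as an engineer would, in place of code of your own. Each camera call takes 0.05 s, during which the arm holds its last target. There are 200 camera calls.

## Working session

There is one attempt and no reset: what is moved stays moved. The work goes in short steps, Python scripts to look and compute and a shell command to move; the robot and the scene stay as the last step left them, time stands still between calls to the robot, and variables do not carry over. Pictures are saved under pics/ and viewed, at most 10 in all, crops included, and the job is handed in when it is done.

```bash
mkdir -p pics; ls; python3 - <<'E'
from bench import ctrl
import cv2,numpy as np
np.set_printoptions(precision=4,suppress=True)
o=ctrl.get_obs();print(o['time_s'],o['eef_pos'],o['eef_rot'],o['opening'])
for c in ['scene','top']:
    im=ctrl.camera(c);cv2.imwrite(f'pics/{c}0.png',im[:,:,::-1])
    p=ctrl.camera_params(c);print(c,p['mtx'].tolist() if hasattr(p['mtx'],'tolist') else p['mtx']);print(np.array(p['world_from_camera']))
    for n in ['basket_handle','basket','stand','dryer','dryer_well','lever_tip','lever']:
        try: print(n,[(np.round(np.array(d['point'])*[640,480],1).tolist(),round(d['confidence'],2)) for d in ctrl.boxes_of(c,n)])
        except Exception as e: print(n,e)
print(np.array(ctrl.camera_params('wrist')['tool_from_camera']),ctrl.camera_params('wrist')['mtx'])
E
```

```text
pics
0.0 [0.2098 0.5351 0.4038] [-0.0003  0.1858  0.9826 -0.0008] 1.0000258107432654
scene [[509.19121384969037, 0.0, 317.64781002920523], [0.0, 509.19121384969037, 237.9494181257012], [0.0, 0.0, 1.0]]
[[ 0.715   0.4889 -0.4998  1.232 ]
 [ 0.699  -0.516   0.4951 -0.7065]
 [-0.0158 -0.7033 -0.7107  1.1229]
 [ 0.      0.      0.      1.    ]]
basket_handle [([365.4, 183.1], 0.96), ([277.9, 225.3], 0.62), ([334.8, 258.5], 0.58)]
basket [([336.8, 259.6], 0.68), ([361.7, 184.2], 0.67), ([276.4, 223.3], 0.6)]
stand [([343.6, 284.8], 0.94)]
dryer [([260.7, 328.2], 0.89), ([135.0, 373.6], 0.58), ([231.2, 264.9], 0.55), ([405.1, 226.3], 0.38)]
dryer_well [([258.4, 325.5], 0.72), ([422.8, 283.3], 0.52), ([326.3, 198.6], 0.4)]
lever_tip [([233.4, 315.6], 0.68), ([263.3, 324.2], 0.43), ([235.2, 267.4], 0.41)]
lever [([233.3, 317.0], 0.41)]
top [[574.9092965991376, 0.0, 311.9045240123208], [0.0, 574.9092965991376, 237.44561599466834], [0.0, 0.0, 1.0]]
[[-0.0249 -0.9863  0.1628  0.2721]
 [-0.9997  0.0254  0.001   0.0131]
 [-0.0051 -0.1628 -0.9867  1.8428]
 [ 0.      0.      0.      1.    ]]
basket_handle [([317.1, 229.7], 0.82), ([381.8, 302.3], 0.71), ([211.6, 287.1], 0.64), ([316.5, 307.8], 0.61)]
basket [([315.4, 233.1], 0.74), ([211.6, 284.6], 0.59), ([317.0, 310.7], 0.56)]
stand [([319.4, 214.0], 0.91)]
dryer [([402.0, 227.4], 0.65)]
dryer_well [([404.0, 230.4], 0.69)]
lever_tip [([432.7, 225.7], 0.42)]
lever [([434.0, 225.1], 0.53)]
[[-0.0009 -0.9461 -0.3239  0.0831]
 [ 1.     -0.0007 -0.0008  0.0012]
 [ 0.0006 -0.3239  0.9461  0.0308]
 [ 0.      0.      0.      1.    ]] [[348.9043   0.     319.7572]
 [  0.     348.9043 236.0802]
 [  0.       0.       1.    ]]
```

View pics/scene0.png

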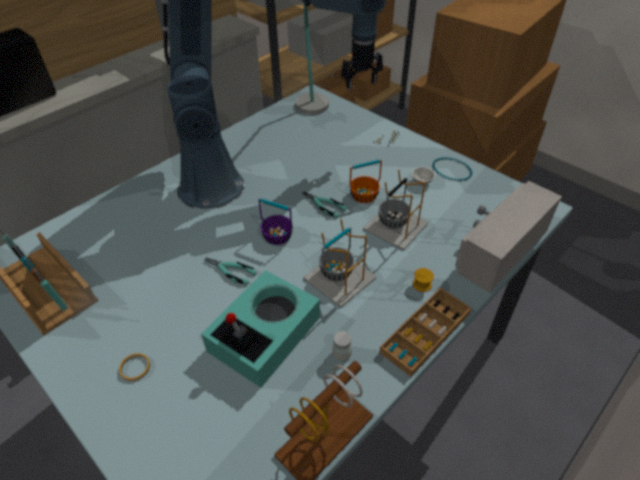

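View pics/top0.png

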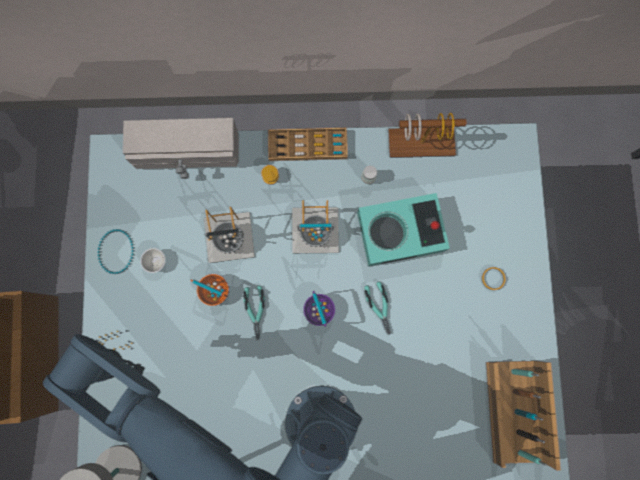

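The target is the turquoise-handled steel basket at scene (336,240) / top (316,230). The orange and purple look-alikes are at top (212,287) and (319,308), the black one is at (228,235), and the dryer is at top (403,228).

```bash
cat > h.py <<'E'
from bench import ctrl
import cv2,numpy as np
from scipy.spatial.transform import Rotation as R
np.set_printoptions(precision=4,suppress=True)
def cam(c,obs=None):
    p=ctrl.camera_params(c);K=np.array(p['mtx'])
    if c=='wrist':
        T=np.eye(4);w,x,y,z=obs['eef_rot'];T[:3,:3]=R.from_quat([x,y,z,w]).as_matrix();T[:3,3]=obs['eef_pos']
        return K,T@np.array(p['tool_from_camera'])
    return K,np.array(p['world_from_camera'])
def onz(KT,uv,z):
    K,T=KT;uv=np.atleast_2d(np.asarray(uv,float))
    d=np.c_[uv,np.ones(len(uv))]@np.linalg.inv(K).T@T[:3,:3].T
    return T[:3,3]+d*((z-T[2,3])/d[:,2])[:,None]
def proj(KT,P):
    K,T=KT;P=np.atleast_2d(P);q=(P-T[:3,3])@T[:3,:3]@K.T
    return q[:,:2]/q[:,2:]
E
python3 - <<'E'
from h import *
t=cv2.imread('pics/top0.png');s=cv2.imread('pics/scene0.png')
for n,im,(x,y,w,h) in [('top',t,(285,185,170,85)),('scene',s,(195,215,200,170))]:
    cr=im[y:y+h,x:x+w];hsv=cv2.cvtColor(cr,cv2.COLOR_BGR2HSV)
    print(n,'hand hsv',)
    big=cv2.resize(cr,None,fx=4 if n=='top' else 3,fy=4 if n=='top' else 3,interpolation=cv2.INTER_CUBIC);cv2.imwrite(f'pics/c_{n}.png',big)
    for lo,hi,lab in [((85,130,60),(105,255,255),'handle'),((70,80,60),(88,255,255),'mint'),((0,150,80),(8,255,255),'red')]:
        m=cv2.inRange(hsv,lo,hi)
        k,_,st,ce=cv2.connectedComponentsWithStats(m)
        for i in range(1,k):
            if st[i,4]>12:
                print(lab,st[i],ce[i]+[x,y],(cv2.minAreaRect(np.argwhere(_==i)[:,::-1].astype(np.float32)+[np.float32(x),np.float32(y)])))
a=cv2.imread('pics/c_top.png');b=cv2.imread('pics/c_scene.png')
E
```

```text
top hand hsv
handle [ 15  39  31   6 101] [315.495  225.2475] ((315.0, 226.5), (5.0, 30.0), 90.0)
handle [27 48  6  6 14] [314.3571 235.5   ] ((314.0, 235.5), (6.363961219787598, 2.1213202476501465), 45.0)
mint [  73    9   91   71 2541] [399.1759 229.6997] ((402.7610168457031, 228.75750732421875), (58.27830505371094, 82.71515655517578), 79.11447143554688)
red [146  37   8   7  39] [434.2821 224.9487] ((434.50006103515625, 225.00003051757812), (6.363960266113281, 6.363961219787598), 45.0)
scene hand hsv
handle [129  14  26  19  93] [336.3763 237.7097] ((336.57269287109375, 237.42010498046875), (3.2202231884002686, 29.998918533325195), 53.61565017700195)
handle [133  49   6   7  13] [330.4615 267.    ] ((330.20001220703125, 266.9000244140625), (2.200000047683716, 6.40000057220459), 36.869895935058594)
handle [195 129   5   7  19] [392.1053 347.3158] ((392.2500305175781, 347.25), (2.1213202476501465, 7.071067810058594), 45.0)
mint [ 23  47  38  14 211] [233.2701 267.5261] ((236.48019409179688, 269.1980285644531), (37.612403869628906, 12.636972427368164), 5.710593223571777)
mint [   7   56  118  114 5387] [264.948  326.7615] ((261.3760070800781, 324.053466796875), (79.3092269897461, 111.5160140991211), 40.10091018676758)
mint [36 63  6  4 15] [233.2667 279.2667] ((233.5, 279.5), (5.0, 3.0), 0.0)
mint [46 64  7  5 24] [244.375  280.9583] ((244.0, 281.0), (4.0, 6.0), 90.0)
red [31 99 10  7 53] [230.3208 317.    ] ((230.5, 317.0), (9.0, 6.0), 0.0)
```

View pics/c_top.png

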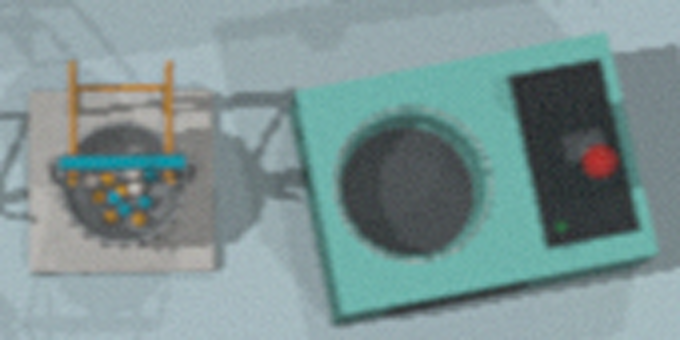

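View pics/c_scene.png

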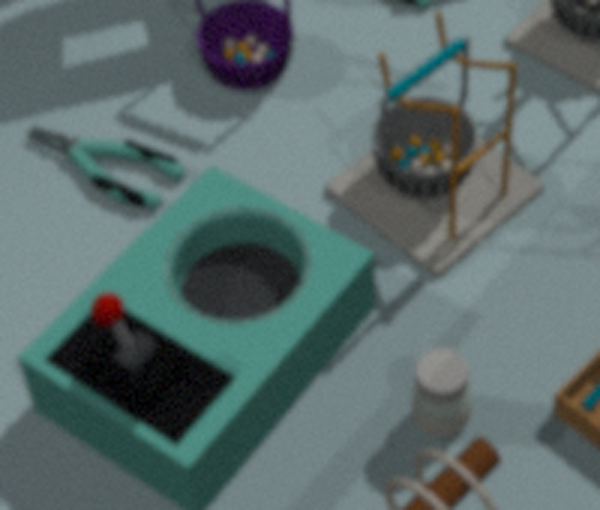

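```bash
python3 - <<'E'
from h import *
T=cam('top');S=cam('scene')
tp=lambda l:np.array(l)/4+[285,185]-.4
sp=lambda l:np.array(l)/3+[195,215]-.3
h1=onz(T,tp([(58,162),(187,162)]),.156);h2=onz(S,sp([(392,94),(465,43)]),.156)
print('handle top',h1,'mid',h1.mean(0),'\nscene',h2,h2.mean(0))
for h in(h1,h2): d=h[0]-h[1];d=d if d[1]>0 else -d;print('len',np.linalg.norm(d),'yaw',np.arctan2(-d[0],d[1]))
for n,a in [('dt',onz(T,tp([(297,92),(605,35),(655,253),(335,318)]),.08)),('ds',onz(S,sp([(210,168),(375,258),(188,465),(22,360)]),.08))]:
    e=np.roll(a,-1,0)-a;print(n,a,np.linalg.norm(e,axis=1),np.arctan2(e[:,1],e[:,0]),a.mean(0))
print('base',onz(T,tp([(30,92),(213,90),(218,270),(30,272)]),.01).mean(0))
print('well rim T',onz(T,tp([(413,183)]),.08),'S',onz(S,sp([(238,266)]),.08))
# red tip triangulation
A=[];b=[]
for C,uv in[(T,tp([(599,161)])),(S,sp([(107,310)]))]:
    p=onz(C,uv,0)[0]-C[1][:3,3];p/=np.linalg.norm(p);M=np.eye(3)-np.outer(p,p);A.append(M);b.append(M@C[1][:3,3])
print('tip',np.linalg.solve(sum(A),sum(b)))
o=ctrl.get_obs();w,x,y,z=o['eef_rot'];print(R.from_quat([x,y,z,w]).as_matrix())
E
```

```text
handle top [[ 0.5888  0.0521  0.156 ]
 [ 0.5864 -0.0441  0.156 ]] mid [0.5876 0.004  0.156 ] 
scene [[ 0.5877 -0.0403  0.156 ]
 [ 0.5914  0.0514  0.156 ]] [0.5895 0.0056 0.156 ]
len 0.09623926523347051 yaw -0.02585802604247157
len 0.09172468628695943 yaw -0.0407428890721937
dt [[ 0.654  -0.1345  0.08  ]
 [ 0.6935 -0.3782  0.08  ]
 [ 0.5196 -0.4064  0.08  ]
 [ 0.4753 -0.157   0.08  ]] [0.2468 0.1762 0.2533 0.1801] [-1.4102 -2.9806  1.7463  0.1251] [ 0.5856 -0.269   0.08  ]
ds [[ 0.4816 -0.1683  0.08  ]
 [ 0.6609 -0.1384  0.08  ]
 [ 0.6959 -0.38    0.08  ]
 [ 0.5259 -0.4108  0.08  ]] [0.1817 0.2441 0.1728 0.2465] [ 0.165  -1.4271 -2.9625  1.7512] [ 0.5911 -0.2744  0.08  ]
base [0.5997 0.0034 0.01  ]
well rim T [[ 0.5794 -0.222   0.08  ]] S [[ 0.5823 -0.2253  0.08  ]]
tip [ 0.5807 -0.3543  0.1447]
[[-0.931   0.3651 -0.    ]
 [ 0.3651  0.931  -0.    ]
 [ 0.     -0.     -1.    ]]
```

Both cameras agree to within 4 mm: handle (0.588, 0.0045), well (0.580, -0.222), dryer yaw 0.16, lever tip (0.581, -0.354). Setting out.

```bash
cat > rel.py <<'E'
import sys
from h import *
x,y,z,a=map(float,sys.argv[1:5])  # target TCP, tool-y heading (rad)
o=ctrl.get_obs();w,i,j,k=o['eef_rot'];M=R.from_quat([i,j,k,w])
ty=np.array([np.cos(a),np.sin(a),0]);tz=np.array([0,0,-1.]);G=R.from_matrix(np.c_[np.cross(ty,tz),ty,tz])
print('t',round(o['time_s'],2),'mm',M.inv().apply(np.array([x,y,z])-o['eef_pos'])*1000,'rot',(M.inv()*G).as_rotvec(),'q',o['q'])
E
python3 -m pendant '[[[1,-34,-22,-2,0,0,0.12],[1,-68,-44,-4,0,0,0.24],[1,-102,-66,-6,0,0,0.36],[1,-136,-88,-8,0,0,0.48],[1,-170,-110,-10,0,0,0.6]]]'; python3 rel.py 0.588 0.0045 0.43 -0.03
```

```text
time_s: 1.22
eef_pos: [0.3286, 0.3693, 0.4149]
eef_rot: [0.0, 0.47, 0.883, 0.0]
wrist_force: [0.7, 0.2, -0.2]
opening: 1.003
grasp_force: 0.0
t 1.22 mm [-447.5162   11.7544  -15.0519] rot [ 0.0005 -0.0002  0.6219] q [ 0.6031 -0.012   1.7933  0.      1.3597  0.0112]
```

```bash
python3 -m pendant '[[[1,-40,1,-3,0,0,0.12],[1,-80,2,-6,0,0,0.24],[1,-120,3,-9,0,0,0.36],[1,-160,4,-12,0,0,0.48],[1,-200,5,-15,0,0,0.6]]]'; python3 rel.py 0.588 0.0045 0.43 -0.03
```

```text
time_s: 1.63
eef_pos: [0.4453, 0.2064, 0.4302]
eef_rot: [0.0, 0.71, 0.704, 0.0]
wrist_force: [1.0, 0.6, 0.0]
opening: 1.004
grasp_force: 0.0
t 1.63 mm [-200.6264  144.48      0.2445] rot [ 0.0008 -0.0003  0.021 ] q [ 0.1916 -0.0336  1.7832  0.0001  1.3911  0.2006]
```

```bash
python3 -m pendant '[[[1,-33,24,0,0,0,0.02],[1,-66,48,0,0,0,0.02],[1,-99,72,0,0,0,0.02],[1,-132,96,0,0,0,0.02],[1,-165,120,0,0,0,0.02]]]' >/dev/null;  python3 -m pendant '[[[1,-18,12,0,0,0,0],[1,-34,23,0,0,0,0],[1,-34,23,0,0,0,0],[1,-34,23,0,0,0,0]]]'
python3 - <<'E'
from h import *
o=ctrl.get_obs();im=ctrl.camera('wrist');cv2.imwrite('pics/w1.png',im[:,:,::-1]);W=cam('wrist',o)
print([(d['point']*np.array([640,480]),d['confidence']) for d in ctrl.boxes_of('wrist','basket_handle')])
hsv=cv2.cvtColor(im,cv2.COLOR_RGB2HSV);m=cv2.inRange(hsv,(85,130,60),(105,255,255))
k,L,st,ce=cv2.connectedComponentsWithStats(m)
for i in range(1,k):
    if st[i,4]>200:
        r=cv2.minAreaRect(np.argwhere(L==i)[:,::-1].astype(np.float32));print(r);c=cv2.boxPoints(r)
        print(onz(W,[r[0]],.156),onz(W,c,.156)[:,:2].tolist())
E
python3 rel.py 0.588 0.0045 0.43 -0.03
```

```text
time_s: 2.38
eef_pos: [0.5866, 0.0075, 0.4293]
eef_rot: [-0.0, 0.716, 0.698, -0.0]
wrist_force: [0.8, 0.8, -0.4]
opening: 1.001
grasp_force: 0.0
[(array([323.584, 217.824]), 0.9), (array([ 90.688, 214.8  ]), 0.82)]
((324.01885986328125, 241.21832275390625), (123.47815704345703, 32.45303726196289), 82.05652618408203)
[[0.5901 0.0048 0.156 ]] [[0.5738875309710936, 0.04889669080710678], [0.5963564901304595, 0.051448851167441606], [0.608298264388052, -0.04473592480582554], [0.5829964501597, -0.04807880593416346]]
((34.78357696533203, 241.75148010253906), (14.74013900756836, 77.97268676757812), 69.32556915283203)
[[0.3763 0.0098 0.156 ]] [[0.345642447697298, 0.0051923224297560355], [0.4054972877901095, 0.02501308559616522], [0.4065867006591928, 0.014433697544123172], [0.34593080175095137, -0.005958122089124329]]
t 2.48 mm [-4.4153  2.1225 -0.4515] rot [-0.0006 -0.0005  0.0074] q [-0.1872  0.1854  1.5508  0.0004  1.406  -0.1646]
```

View pics/w1.png

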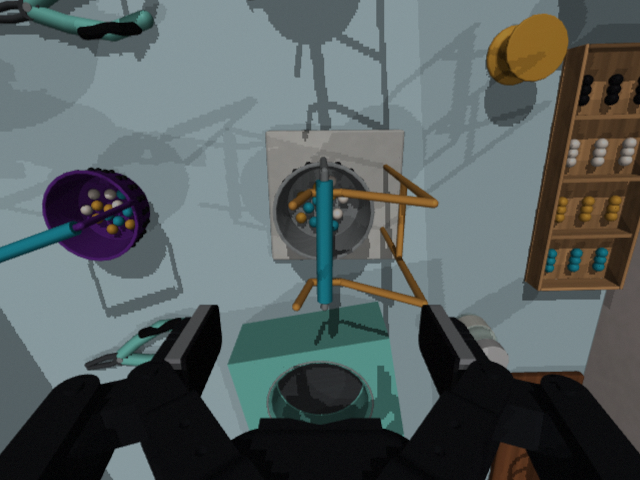

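The handle bar runs from (323,181) to (325,303), straight between the fingers, at about (0.590, 0.0045). Correcting and descending with the opening reduced.

```bash
python3 -m pendant '[[[0.6,-3,3,20,0,0,0],[0.6,-3,3,45,0,0,0],[0.6,-3,3,70,0,0,0],[0.6,-3,3,90,0,0,0],[0.6,-3,3,100,0,0,0]]]' >/dev/null;  python3 -m pendant '[[[0.6,0,0,10,0,0,0],[0.6,0,0,18,0,0,0],[0.6,0,0,18,0,0,0]]]';python3 rel.py 0.590 0.0045 0.311 -0.02
```

```text
time_s: 3.15
eef_pos: [0.5889, 0.0058, 0.3107]
eef_rot: [-0.001, 0.715, 0.699, -0.0]
wrist_force: [-0.7, 0.0, 0.7]
opening: 0.605
grasp_force: 0.0
t 3.15 mm [-1.2717  1.1348 -0.2912] rot [-0.0014 -0.0003 -0.0024] q [-0.1915  0.3102  1.6502  0.      1.1827 -0.1692]
```

```bash
python3 -m pendant '[[[0.3,-1,1,0,0,0,0],[0.2,-1,1,0,0,0,0],[0.15,-1,1,0,0,0,0],[0,-1,1,0,0,0,0],[0,-1,1,0,0,0,0]]]';  python3 -m pendant '[[[0,0,0,0,0,0,0],[0,0,0,0,0,0,0],[0,0,0,0,0,0,0]]]'
```

```text
time_s: 3.57
eef_pos: [0.5908, 0.0041, 0.313]
eef_rot: [0.001, 0.715, 0.699, 0.001]
wrist_force: [-0.1, 0.3, 3.5]
opening: 0.117
grasp_force: 58.5
time_s: 3.82
eef_pos: [0.5908, 0.0041, 0.3129]
eef_rot: [0.001, 0.715, 0.699, 0.001]
wrist_force: [0.2, 0.4, 5.5]
opening: 0.118
grasp_force: 58.7
```

```bash
python3 -m pendant '[[[0,0,0,-6,0,0,0],[0,0,0,-14,0,0,0],[0,0,0,-24,0,0,0],[0,0,0,-34,0,0,0],[0,0,0,-44,0,0,0]]]';  python3 -m pendant '[[[0,0,0,-5,0,0,0],[0,0,0,-8,0,0,0],[0,0,0,-8,0,0,0],[0,0,0,-8,0,0,0]]]'
```

```text
time_s: 4.23
eef_pos: [0.5902, 0.0043, 0.3567]
eef_rot: [-0.0, 0.715, 0.699, -0.0]
wrist_force: [-0.2, -0.1, -2.6]
opening: 0.121
grasp_force: 58.7
time_s: 4.57
eef_pos: [0.5901, 0.0043, 0.3636]
eef_rot: [-0.0, 0.715, 0.699, -0.0]
wrist_force: [0.3, 0.6, -2.6]
opening: 0.118
grasp_force: 58.8
```

```bash
python3 - <<'E'
from h import *
print(onz(cam('top'),[(312,291),(326,326)],.13),onz(cam('top'),[(319,310)],.045),onz(cam('scene'),[(260,201),(291,211)],.13))
E
python3 -m pendant '[[[0,0,-8,0,0,0,0],[0,0,-20,0,0,0,0],[0,0,-35,0,0,0,0],[0,0,-50,0,0,0,0],[0,0,-60,0,0,0,0]]]'
```

```text
[[ 0.3934  0.0185  0.13  ]
 [ 0.2896 -0.0201  0.13  ]] [[ 0.3401 -0.0014  0.045 ]] [[ 0.302  -0.0221  0.13  ]
 [ 0.4008  0.0107  0.13  ]]
time_s: 4.98
eef_pos: [0.5284, 0.0059, 0.3627]
eef_rot: [-0.001, 0.715, 0.699, -0.001]
wrist_force: [-0.3, 0.6, -3.7]
opening: 0.115
grasp_force: 58.7
```

```bash
python3 -m pendant '[[[0,0,-15,0,0,0,0],[0,0,-28,0,0,0,0],[0,0,-36,0,0,0,0],[0,0,-40,0,0,0,0],[0,0,-40,0,0,0,0]]]' && python3 -m pendant '[[[0,-5,0,-8,0,0,0],[0,-15,0,-20,0,0,0],[0,-30,0,-34,0,0,0],[0,-50,0,-46,0,0,0],[0,-72,0,-54,0,0,0]]]'; python3 rel.py 0.58 -0.222 0.417 -0.02
```

```text
time_s: 5.4
eef_pos: [0.4897, 0.0067, 0.3636]
eef_rot: [-0.0, 0.715, 0.699, -0.0]
wrist_force: [-0.3, 0.1, -2.6]
opening: 0.115
grasp_force: 58.7
time_s: 5.82
eef_pos: [0.4894, -0.0663, 0.4199]
eef_rot: [0.001, 0.715, 0.699, 0.001]
wrist_force: [0.4, -0.0, -3.6]
opening: 0.112
grasp_force: 58.8
t 5.82 mm [-153.7127   93.9504    3.2942] rot [ 0.0027  0.0009 -0.0018] q [-0.3755 -0.0183  1.7893  0.0001  1.3677 -0.3538]
```

```bash
python3 -m pendant '[[[0,-25,2,0,0,0,0],[0,-52,8,0,0,0,0],[0,-77,25,0,0,0,0],[0,-102,44,0,0,0,0],[0,-125,62,0,0,0,0]]]' >/dev/null&& python3 -m pendant '[[[0,-18,20,2,0,0,0],[0,-26,29,3,0,0,0],[0,-29,32,3,0,0,0],[0,-29,32,3,0,0,0]]]'
python3 - <<'E'
from h import *
o=ctrl.get_obs()
for c in ['wrist','top','scene']:
    im=ctrl.camera(c)
    cv2.imwrite(f'pics/{c}2.png',im[:,:,::-1])
a=cv2.imread('pics/wrist2.png');s=cv2.resize(cv2.imread('pics/scene2.png')[190:390,190:390],None,fx=2,fy=2,interpolation=3)
t=cv2.resize(cv2.imread('pics/top2.png')[150:290,310:490],None,fx=2,fy=2,interpolation=3)
v=np.zeros((600,800,3),np.uint8);w=cv2.resize(a,(430,322));v[:322,:430]=w;v[:280,435:795]=t;v[190+0:0]=0
v[285:285+300,435:735]=cv2.resize(s,(300,300));cv2.imwrite('pics/m2.png',v)
E
python3 rel.py 0.58 -0.222 0.417 -0.02
```

```text
time_s: 6.57
eef_pos: [0.5796, -0.2227, 0.4144]
eef_rot: [-0.0, 0.715, 0.699, -0.0]
wrist_force: [0.4, 0.1, -1.9]
opening: 0.113
grasp_force: 58.8
t 6.72 mm [-1.0623  1.3041 -2.1958] rot [-0.0004 -0.0004 -0.0024] q [-0.556   0.2704  1.4787  0.0001  1.3931 -0.5336]
```

View pics/m2.png

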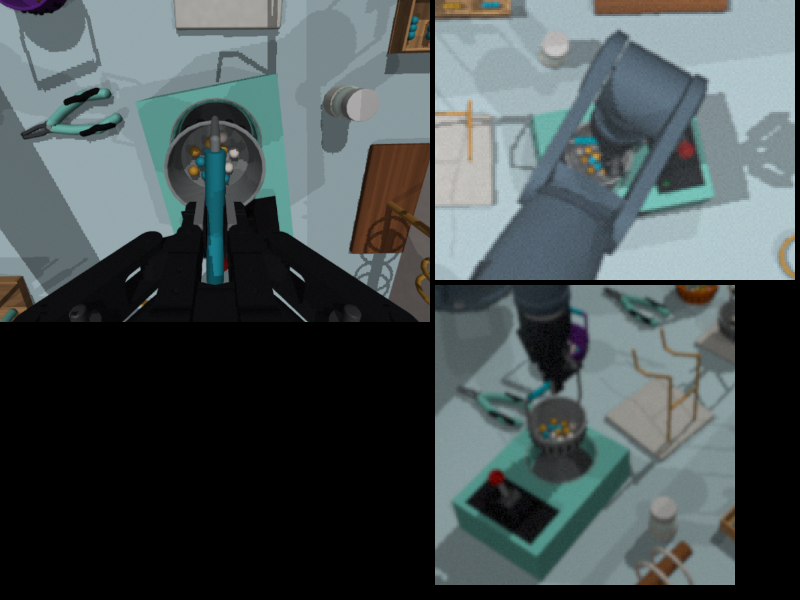

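Basket level with contents in, over the well. I'll check the well centre from the visible rim arc in the wrist view.

```bash
python3 - <<'E'
from h import *
from scipy.optimize import least_squares
o=ctrl.get_obs();W=cam('wrist',o)
im=cv2.imread('pics/wrist2.png');hsv=cv2.cvtColor(im,cv2.COLOR_BGR2HSV)
# bright mint top face: value threshold
c=np.array([.5805,-.2235]);pts=[]
uv=proj(W,[[c[0]+.0565*np.cos(a),c[1]+.0565*np.sin(a),.08] for a in np.linspace(0,2*np.pi,60)])
for a in np.radians(np.arange(20,165,5)):
    r=np.arange(.075,.04,-.0005);P=np.c_[c[0]+r*np.cos(a),c[1]+r*np.sin(a),r*0+.08];q=proj(W,P)
    v=hsv[np.clip(q[:,1].round().astype(int),0,479),np.clip(q[:,0].round().astype(int),0,639)].astype(int)
    g=np.abs(np.diff(cv2.GaussianBlur(v[:,2:].astype(np.float32),(1,5),0)[:,0]));i=g.argmax();pts.append((P[i,0],P[i,1],r[i],v[max(i-4,0)].tolist(),v[min(i+5,69)].tolist()))
for p,a in zip(pts,range(20,165,5)):print(a,round(p[2],4),p[3],p[4])
p=np.array([q[:2] for q in pts])
f=least_squares(lambda s:np.hypot(*(p-s).T)-.0565,c,loss='soft_l1',f_scale=.001);print(f.x,(f.fun*1000).round(1))
for u in uv: cv2.circle(im,tuple(int(x) for x in u),1,(0,0,255),-1)
cv2.imwrite('pics/ov.png',cv2.resize(im[100:360,180:460],None,fx=2,fy=2))
E
```

```text
20 0.0485 [86, 75, 51] [98, 9, 118]
25 0.0475 [105, 35, 29] [102, 10, 126]
30 0.0455 [105, 18, 28] [96, 10, 127]
35 0.043 [135, 32, 16] [90, 9, 120]
40 0.0415 [135, 64, 16] [90, 6, 119]
45 0.056 [86, 112, 73] [105, 18, 29]
50 0.0565 [85, 102, 75] [120, 9, 29]
55 0.057 [85, 108, 73] [120, 9, 27]
60 0.058 [87, 111, 69] [110, 27, 28]
65 0.0635 [86, 102, 145] [85, 100, 105]
70 0.0635 [86, 100, 146] [85, 107, 76]
75 0.061 [90, 7, 108] [86, 94, 54]
80 0.0635 [87, 101, 157] [85, 108, 102]
85 0.059 [86, 102, 90] [105, 30, 34]
90 0.0585 [85, 110, 86] [100, 23, 33]
95 0.063 [86, 101, 162] [85, 104, 98]
100 0.0585 [86, 105, 85] [105, 31, 33]
105 0.058 [85, 107, 86] [105, 32, 32]
110 0.0585 [85, 106, 84] [98, 38, 27]
115 0.0635 [86, 101, 161] [87, 108, 78]
120 0.058 [85, 107, 74] [100, 33, 23]
125 0.057 [85, 110, 74] [90, 24, 21]
130 0.0565 [86, 108, 73] [100, 35, 22]
135 0.042 [110, 33, 23] [96, 10, 123]
140 0.0445 [105, 23, 22] [90, 9, 117]
145 0.046 [0, 0, 13] [96, 11, 121]
150 0.0475 [105, 26, 20] [90, 7, 115]
155 0.05 [84, 89, 46] [90, 7, 112]
160 0.053 [83, 108, 40] [90, 9, 120]
[ 0.5809 -0.222 ] [ -8.9 -10.  -12.1 -14.7 -16.3  -1.9  -1.4  -1.   -0.    5.4   5.4   2.9
   5.4   0.9   0.5   5.    0.6   0.1   0.7   5.8   0.4  -0.5  -0.9 -15.3
 -12.6 -11.   -9.4  -6.7  -3.6]
```

View pics/ov.png

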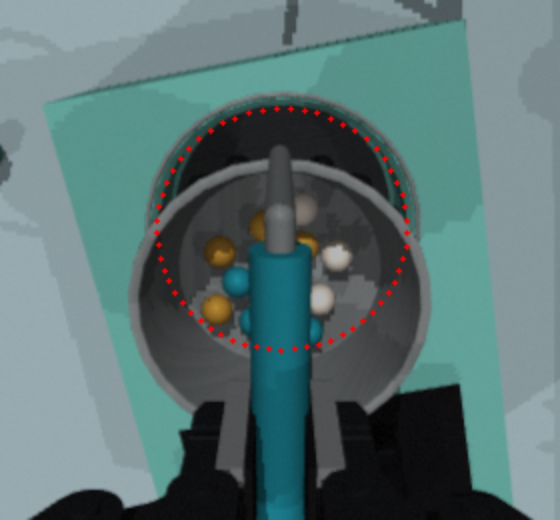

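```bash
python3 -m pendant '[[[0,-1,2,8,0,0,0],[0,-1,2,24,0,0,0],[0,-1,2,42,0,0,0],[0,-1,2,56,0,0,0],[0,-1,2,64,0,0,0]]]' && python3 -m pendant '[[[0,0,0,4,0,0,0],[0,0,0,8,0,0,0],[0,0,0,11,0,0,0],[0,0,0,13,0,0,0],[0,0,0,15,0,0,0]]]';python3 rel.py 0.5808 -0.222 0.327 -0.02
```

```text
time_s: 7.13
eef_pos: [0.5802, -0.2216, 0.3484]
eef_rot: [-0.001, 0.715, 0.699, -0.0]
wrist_force: [-0.3, 0.5, -3.5]
opening: 0.116
grasp_force: 58.8
time_s: 7.55
eef_pos: [0.5812, -0.2227, 0.3363]
eef_rot: [0.001, 0.715, 0.699, 0.0]
wrist_force: [-0.0, 0.7, -3.7]
opening: 0.114
grasp_force: 58.8
t 7.55 mm [ 0.6979 -0.4554  9.2816] rot [ 0.0011  0.0006 -0.003 ] q [-0.5563  0.3487  1.543   0.      1.2486 -0.5333]
```

```bash
python3 -m pendant '[[[0,0,0,2,0,0,0],[0,0,0,4,0,0,0],[0,0,0,5,0,0,0],[0,0,0,6,0,0,0],[0,0,0,6,0,0,0]]]' && python3 -m pendant '[[[0,0,0,1,0,0,0],[0,0,0,1,0,0,0],[0,0,0,2,0,0,0],[0,0,0,2,0,0,0]]]'
```

```text
time_s: 7.97
eef_pos: [0.581, -0.2226, 0.3295]
eef_rot: [-0.0, 0.715, 0.699, -0.0]
wrist_force: [-0.2, 0.3, -3.4]
opening: 0.119
grasp_force: 58.8
time_s: 8.3
eef_pos: [0.581, -0.2226, 0.3277]
eef_rot: [0.0, 0.715, 0.699, 0.0]
wrist_force: [0.5, -0.2, -3.2]
opening: 0.114
grasp_force: 58.9
```

```bash
python3 -m pendant '[[[0,0,0,0.5,0,0,0],[0,0,0,1,0,0,0],[0,0,0,1,0,0,0]]]' && python3 -m pendant '[[[0,0,0,0.5,0,0,0],[0,0,0,1,0,0,0],[0,0,0,1,0,0,0]]]'
```

```text
time_s: 8.55
eef_pos: [0.5812, -0.2227, 0.3277]
eef_rot: [0.001, 0.715, 0.699, 0.0]
wrist_force: [-2.6, 1.0, 4.6]
opening: 0.111
grasp_force: 59.6
time_s: 8.8
eef_pos: [0.5814, -0.2227, 0.3277]
eef_rot: [0.001, 0.715, 0.699, 0.0]
wrist_force: [-3.3, 1.7, 9.9]
opening: 0.114
grasp_force: 60.1
```

Seated: contact at TCP z 0.3277 against the expected 0.327. Easing off and releasing.

```bash
python3 -m pendant '[[[0,0,0,-1.5,0,0,0],[0.15,0,0,-1.5,0,0,0],[0.3,0,0,-1.5,0,0,0],[0.5,0,0,-1.5,0,0,0],[0.6,0,0,-1.5,0,0,0]]]' && python3 -m pendant '[[[0.6,0,0,0,0,0,0],[0.6,0,0,-8,0,0,0],[0.6,0,0,-25,0,0,0],[0.6,0,0,-50,0,0,0],[0.6,0,0,-85,0,0,0]]]'
python3 - <<'E'
from h import *
from scipy.spatial.transform import Rotation as R
for c in ['wrist','scene']:
    cv2.imwrite(f'pics/{c}3.png',ctrl.camera(c)[:,:,::-1])
a=cv2.imread('pics/wrist3.png');s=cv2.resize(cv2.imread('pics/scene3.png')[230:390,190:340],None,fx=2.6,fy=2.6,interpolation=3)
v=np.zeros((416,800,3),np.uint8);v[:300,:400]=cv2.resize(a,(400,300));v[:,405:795]=s[:416];cv2.imwrite('pics/m3.png',v)
E
```

```text
time_s: 9.22
eef_pos: [0.5811, -0.2226, 0.327]
eef_rot: [0.0, 0.715, 0.699, 0.0]
wrist_force: [-0.2, -0.5, -0.2]
opening: 0.567
grasp_force: 0.0
time_s: 9.63
eef_pos: [0.5803, -0.2222, 0.4107]
eef_rot: [-0.003, 0.715, 0.699, -0.001]
wrist_force: [0.3, -0.2, 0.2]
opening: 0.606
grasp_force: 0.0
```

View pics/m3.png

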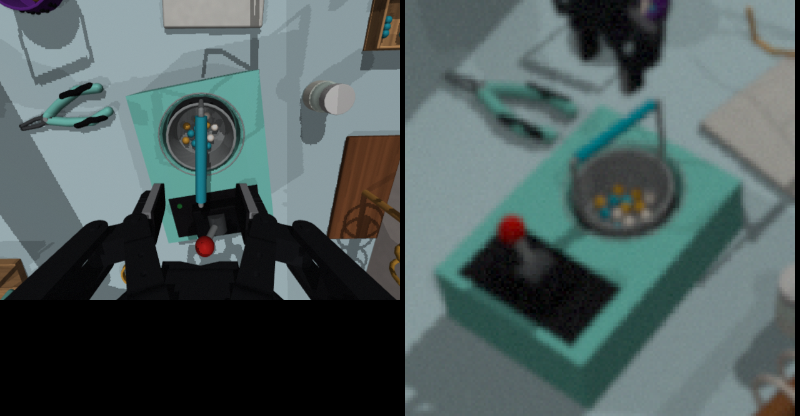

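The basket sits level in the well with its contents in. Next is the lever, with closed fingers approached from its -x side.

```bash
python3 rel.py 0.540 -0.360 0.411 0.16; python3 -m pendant '[[[0,-34,-10,0,0,0,-0.05],[0,-68,-20,0,0,0,-0.1],[0,-102,-30,0,0,0,-0.15],[0,-132,-37,0,0,0,-0.18],[0,-137,-38,0,0,0,-0.18]]]'; python3 rel.py 0.540 -0.360 0.301 0.16
```

```text
t 9.73 mm [-137.576   -39.3551    9.228 ] rot [ 0.0096  0.0068 -0.1828] q [-0.5561  0.2722  1.4663  0.0001  1.3914 -0.5333]
time_s: 10.15
eef_pos: [0.5381, -0.3632, 0.4126]
eef_rot: [0.001, 0.651, 0.759, -0.001]
wrist_force: [-0.4, -0.6, 0.9]
opening: -0.001
grasp_force: 0.0
t 10.15 mm [  3.1591   2.4198 111.5697] rot [-0.0004  0.0025 -0.0057] q [-0.7758  0.3367  1.3992 -0.0018  1.4039 -0.9298]
```

```bash
python3 -m pendant '[[[0,2,0,20,0,0,0],[0,2,0,40,0,0,0],[0,2,0,40,0,0,0]]]'; cat > red.py <<'E'
from h import *
A=[];b=[]
for c in ['wrist','scene']:
    o=ctrl.get_obs();C=cam(c,o);hsv=cv2.cvtColor(ctrl.camera(c),cv2.COLOR_RGB2HSV)
    m=cv2.inRange(hsv,(0,150,60),(8,255,255))|cv2.inRange(hsv,(172,150,60),(180,255,255))
    k,L,st,ce=cv2.connectedComponentsWithStats(m);i=1+st[1:,4].argmax();print(c,ce[i],st[i])
    p=onz(C,[ce[i]],0)[0]-C[1][:3,3];p/=np.linalg.norm(p);M=np.eye(3)-np.outer(p,p);A.append(M);b.append(M@C[1][:3,3]);print(onz(C,[ce[i]],.145))
print('tip',np.linalg.solve(sum(A),sum(b)))
E
python3 red.py; python3 rel.py 0.540 -0.360 0.301 0.16
```

```text
time_s: 10.4
eef_pos: [0.5386, -0.3559, 0.3679]
eef_rot: [-0.003, 0.65, 0.76, 0.0]
wrist_force: [0.5, 0.9, -0.6]
opening: 0.003
grasp_force: 0.0
wrist [394.0737 278.0599] [ 373  257   43   43 1452]
[[ 0.5841 -0.3559  0.145 ]]
scene [230.5775 318.0704] [226 314  10   9  71]
[[ 0.5808 -0.3548  0.145 ]]
tip [ 0.583  -0.3553  0.1476]
t 10.5 mm [-3.8623 -0.0704 70.8016] rot [-0.001  -0.0015 -0.003 ] q [-0.7668  0.3654  1.4454  0.0001  1.3326 -0.9239]
```

```bash
python3 -m pendant '[[[0,-5,0,25,0,0,0],[0,-5,0,50,0,0,0],[0,-5,0,65,0,0,0],[0,-5,0,69,0,0,0],[0,-5,0,69,0,0,0]]]' && python3 -m pendant '[[[0,0,6,0,0,0,0],[0,0,12,0,0,0,0],[0,0,18,0,0,0,0],[0,0,24,0,0,0,0],[0,0,30,0,0,0,0]]]'
```

```text
time_s: 10.92
eef_pos: [0.5406, -0.3613, 0.3033]
eef_rot: [-0.0, 0.649, 0.761, 0.0]
wrist_force: [-0.8, -0.6, 0.2]
opening: 0.002
grasp_force: 0.0
time_s: 11.33
eef_pos: [0.5708, -0.3571, 0.3044]
eef_rot: [0.001, 0.649, 0.76, -0.0]
wrist_force: [-1.7, -0.2, 2.0]
opening: -0.001
grasp_force: 1.1
```

Contact at about -2 N; continuing the push.

```bash
python3 -m pendant '[[[0,0,5,0,0,0,0],[0,0,10,0,0,0,0],[0,0,15,0,0,0,0],[0,0,20,0,0,0,0],[0,0,20,0,0,0,0]]]'; python3 -m pendant '[[[0,0,4,0,0,0,0],[0,0,8,0,0,0,0],[0,0,12,0,0,0,0],[0,0,12,0,0,0,0]]]'
```

```text
time_s: 11.75
eef_pos: [0.5906, -0.3534, 0.3029]
eef_rot: [0.0, 0.649, 0.761, 0.0]
wrist_force: [-0.3, -0.3, -0.0]
opening: 0.0
grasp_force: 0.0
time_s: 12.08
eef_pos: [0.6007, -0.3521, 0.3025]
eef_rot: [-0.002, 0.649, 0.76, -0.001]
wrist_force: [-8.2, -1.0, 2.8]
opening: 0.002
grasp_force: 4.4
```

```bash
python3 -m pendant '[[[0,0,2,0,0,0,0],[0,0,4,0,0,0,0],[0,0,4,0,0,0,0]]]'; python3 red.py | tail -1;  python3 -m pendant '[[[0,0,2,0,0,0,0],[0,0,3,0,0,0,0],[0,0,3,0,0,0,0]]]';python3 red.py
```

```text
time_s: 12.33
eef_pos: [0.6024, -0.3522, 0.3024]
eef_rot: [-0.005, 0.65, 0.76, -0.003]
wrist_force: [-22.9, -0.6, 8.2]
opening: -0.001
grasp_force: 11.4
tip [ 0.6259 -0.3472  0.1451]
time_s: 12.68
eef_pos: [0.6036, -0.3523, 0.3023]
eef_rot: [-0.007, 0.65, 0.76, -0.005]
wrist_force: [-34.1, -0.9, 12.3]
opening: -0.002
grasp_force: 16.8
wrist [382.112  324.7227] [ 354  298   59   56 2499]
[[ 0.6271 -0.3459  0.145 ]]
scene [244.7907 327.3372] [240 322  11  11  86]
[[ 0.6251 -0.3485  0.145 ]]
tip [ 0.6262 -0.3474  0.1446]
```

The end stop is reached: the force rises while the tip stays at x≈0.626. Backing off, rising and checking.

```bash
python3 -m pendant '[[[0,0,-8,0,0,0,0],[0,0,-20,0,0,0,0],[0,0,-30,0,0,0,0],[0,0,-35,-10,0,0,0],[0,0,-38,-30,0,0,0]]]' >/dev/null; python3 -m pendant '[[[0,0,0,-30,0,0,0],[0,0,0,-70,0,0,0],[0,0,0,-100,0,0,0],[0,0,0,-110,0,0,0],[0,0,0,-110,0,0,0]]]'
python3 red.py; python3 - <<'E'
from h import *
s=ctrl.camera('scene')[:,:,::-1];cv2.imwrite('pics/s4.png',cv2.resize(s[140:400,170:450],None,fx=2.2,fy=2.2,interpolation=3))
E
```

```text
time_s: 13.62
eef_pos: [0.5717, -0.357, 0.449]
eef_rot: [0.005, 0.649, 0.76, 0.0]
wrist_force: [-0.0, 0.4, 0.4]
opening: 0.001
grasp_force: 0.0
wrist [ 32.2147 436.6846] [   0  403   86   77 2790]
[[ 0.3174 -0.6298  0.145 ]]
scene [244.3721 327.093 ] [239 323  12  10  86]
[[ 0.6239 -0.3487  0.145 ]]
tip [ 0.5928 -0.3682  0.2963]
```

View pics/s4.png

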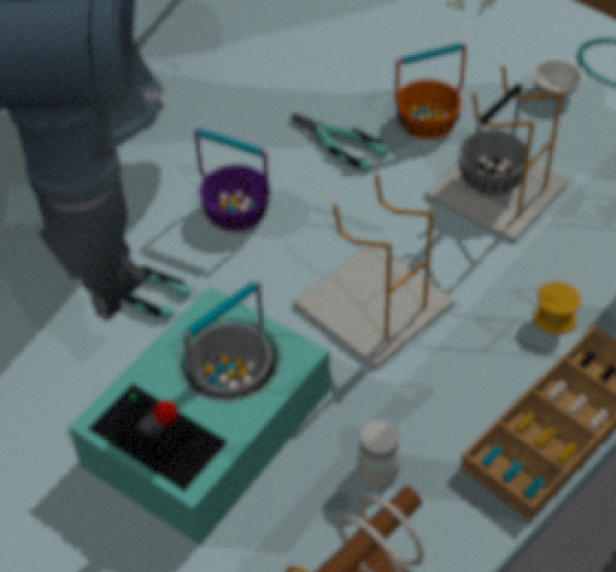

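```bash
python3 -c "
from bench import ctrl
print(ctrl.hand_in())"
```

```text
the job is handed in; nothing more can be done
None
```

I lifted the turquoise-handled basket off its hook, set it level in the dryer well and let go, then swung the red lever to its end stop and handed the job in at about 14 s; the last picture shows the black-handled basket still hanging and nothing else visibly moved.

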